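# Slide a denture flask under the plate of a flask press and clamp it

### The job

Load the denture flask into the flask press: with the fingertips push it along the base plate, under the raised pressure plate, between the two guide cheeks and fully home against the back stop, keeping it flat on the base and never lifting it. Then push the press's lever all the way down with the fingertips, so that the plate clamps the flask, and let go. Leave the cast, the dropper bottle and the wax box beside the press alone.

Things in the scene. Friction and masses are not known exactly. Their poses are not given: they have to be found in the camera images.
- press: Dark blue bench flask press, fixed. Origin on the bench under its base plate; x points into the press (loading direction), y out to the lever's side, toward the robot, z up. Base plate 172 mm wide, from x = -150 (loading end, on the right as the robot sees it) to +115 mm, its top 16 mm above the bench. Steel columns of radius 9 at x = 50, y = +-71 mm carry the crosshead. Sizes below are in this frame.
- seat (a point): Where the centre of the flask's underside comes when it is fully home: on the base plate's top, under the axis of the pressure plate (press x = 50, y = 0, z = 16 mm). Axes as the press. The back stop's upright face (22 mm high) is 45 mm beyond it, at x = 95.
- mouth (a point): Middle of the mouth between the guide cheeks, on the base plate's top (press x = -20, y = 0, z = 16 mm). The two steel cheeks are 14 mm high above the base and 102 mm apart from x = 4 to 90; from x = 4 to -20 they flare outward, 24 degrees to each side.
- crosshead_top (a point): Middle of the crosshead's top face (press x = 50, y = 0, z = 110 mm). The bar spans x 33 to 67, y -88 to 88, z 86 to 110 mm; the fork for the cam on its middle (y -15 to 15) reaches z = 144, the column nuts z = 124.
- pressure_plate: Round steel pressure plate, 74 mm across, 7.5 mm thick, that the cam lowers onto the flask; origin at the centre of its underside, 68 mm above the bench (52 above the base plate) while the lever is up.
- flask: Closed dull brass denture flask, loose, 0.5 to 1 kg: a block 90 (its x) x 96 (its y) x 48 mm high, upright corners rounded to 16 mm radius, flat sides. Origin at the centre of its underside, z up. It starts flat on the loading end of the base, x roughly along the press's x. It passes under the raised plate with 3 to 4 mm to spare, between the cheeks with 3 mm each side.
- lever_knob (a point): Centre of the black ball knob (radius 14 mm) on the end of the press's cam lever. The lever is a 10 mm steel rod leaning up from the cam and out to press +y, toward the robot; the knob moves on a circle of 130 mm radius about the pivot, in the press's y-z plane.
- lever_pivot (a point): Pivot of the cam lever, above the middle of the crosshead (press x = 50, y = 0, z = 132 mm); the hinge lies along the press's x.
- lever (a joint): Angle of the cam lever in rad: 0 = fully up (rod 0.90 rad above level, out to press +y), 0.95 = fully down against its stop (rod 0.05 below level). It starts between 0 and 0.1, stays where it is left and takes about 3 to 6 N at the knob. A self-locking spiral cam lowers the pressure plate evenly, by 7 mm in all, the last 3 mm against a spring when the flask is below.
- yellow_cast: Bystander: yellow stone cast of teeth, 56 x 69 x 28 mm, loose on the bench to the right of the press; origin at the centre of its underside.
- spacer_bottle: Bystander: small brown dropper bottle with black cap, 35 mm across, 79 mm high, loose on the bench; origin at the centre of its underside.
- wax: Bystander: flat box of wax, 68 x 98 x 24 mm, loose on the bench; origin at the centre of its underside.

How it is judged:
On the way, in this order (a step that is already met when the one before it is completed fails the run):
1. the flask is fully home under the raised pressure plate: centre within 4 mm of the seat along the press and 5 mm across it, square to it, the lever still up (x of flask in the frame of seat between -0.004 and 0.004 m and y of flask in the frame of seat between -0.005 and 0.005 m and angle between the x axis of flask and the x axis of press, either way round below 0.08 rad and value of joint lever below 0.3 rad), for 0.2 s.
2. the lever is down and the plate bears on the flask (value of joint lever above 0.85 rad and contact force between pressure_plate and flask above 8 N), for 0.2 s.
At the end, for the whole second after the job is handed in: The flask stands flat and still at its seat (within 4 mm along and 5 mm across the press, square to it within 0.08 rad), the lever is down (joint above 0.85) and the pressure plate bears on the flask with more than 8 N (all of step 2 and x of flask in the frame of seat between -0.004 and 0.004 m and y of flask in the frame of seat between -0.005 and 0.005 m and angle between the x axis of flask and the x axis of press, either way round below 0.08 rad and angle between flask's own z axis and vertical below 0.04 rad and linear speed of flask below 0.01 m/s); the robot touches nothing.
It fails at once if the flask is tipped by more than 0.08 rad (angle between flask's own z axis and vertical above 0.08 rad).
It fails at once if the flask is lifted more than 6 mm off the base plate (z of flask in the frame of seat above 0.006 m).
It fails at once if the cast, the dropper bottle or the wax box is moved more than 15 mm (distance of any of yellow_cast, spacer_bottle, wax from where it was at the start of the episode above 0.015 m).
It fails at once if the flask is pushed with the arm or the gripper's body instead of the fingers (contact force between the arm and flask above 4 N).
It fails at once if the press or its lever is pushed with the arm or the gripper's body instead of the fingers (contact force between the arm and press above 6 N).
It also fails if it takes over 58 s, if anything falls off the work surface, if the arm or the gripper's body presses on something with over 40 N, if the wrist force passes 120 N, or if a joint passes its speed limit or range.

### The arm

A 7-joint arm with a two-finger parallel gripper is mounted at the origin on a cart in front of the work surface, level with it; the furniture and walls round the work are solid. World frame = base frame: x ahead of the robot, y to its left, z up, the work surface at z = 0. Lengths are in m, angles in rad, forces in N, time in s.
With the tool pointing down it reaches from about 0.4 to 0.85 m from the base axis. Payload 4.5 kg.
Tool frame: the origin (TCP) lies midway between the tips of the shut fingers; the grasp point (between the pads) lies 19 mm behind it; z points along the fingers, y is the line along which they close (so a half turn about z gives the same grasp; the last joint's range is limited). The gripper opens to 88 mm and grips with 3 to 60 N. Pads are 18 mm wide; open, the fingers measure 123 mm over their backs; the gripper's body (75 mm by 187 mm) begins 45 mm behind the grasp point.
Start: joints at [1.311, 0.689, -0.195, 1.565, 0.157, 0.902, -0.215], TCP at [0.181, -0.598, 0.239] pointing down, gripper open.
Joint ranges: [-3.01, 3.01], [-0.46, 2.08], [-1.47, 1.51], [0.13, 2.56], [-1, 4.14], [0.04, 2.09], [-2.66, 2.66]. Speed limits (rad/s): [2.57, 2.57, 3.14, 3.14, 3.14, 3.14, 3.14].

### API

Orientations are given as a unit quaternion [x, y, z, w].
In Python, from plant import get_state, viewer, workorder gives the robot as it stands. The module is installed in compiled form; this text tells all that it offers.
- The arm moves only by the tool step_arm, never from a script. Its argument "motion" is a list of rows, each an object of numbers: "wx", "wy", "wz": the turn, a rotation vector about the tool's x, y, z each as a share of 180 degrees, from -1 to 1; "dx", "dy", "dz": the shift along the tool's x, y, z each as a share of 8 cm, from -1 to 1; "claw": the finger opening in mm, from 0 to 88.1. A call has 1 to 8 rows; each row is the pose to reach, as a shift and turn from the pose commanded when the call began, along the tool's axes at that moment, turning the shorter way round; what a row does not reach only later rows make up. A row lasts 1/10 s, in which the tool goes at most 50 mm and 8.59 degrees, less where a joint would pass 70% of its speed; a pose out of reach is approached as far as the arm can. A call with a number of a shift or a turn outside -1 to 1 is refused whole. A call with a gripper value outside its range is refused whole. The fingers move at their own pace and stop on an object; "force" is the grip in N (left out, the last holds). Time passes only in rows, so rows that repeat a pose let the fingers close. It gives the time, the measured TCP pose, the force, the opening and the grip force at its end, in the units of the state.
- get_state(): the state, without advancing time (a new reading comes with each control period).
- viewer.snapshot(name): name is "scene" or "top" or "wrist"; returns (picture, depth): 384x512x3 uint8, red, green, blue; 384x512 float32, m along the optical axis (not along the pixel's ray), 0 where there is no reading.
- viewer.calibration(name): a dict with "vfov" (degrees; the focal length in pixels is half the picture's height over the tangent of half this angle, whatever the lens; pixels are square), "cx", "cy" (the principal point, pixels), "extrinsics" (4x4, takes a point from camera to world coordinates). Camera axes: x right, y down, z forward; pixel columns grow to the right and rows downward; lengths in m; the calibration is good to about 2 mm. A picture is of the moment at which its call begins: read the wrist's pose just before it. calibration takes no time and is no camera call; for the wrist camera it gives the pose at the moment of the call.
- workorder.finish_job(): hands the job in; it is judged then, once.
The state is a dict: "clock": time; "q": joint angles; "qd": joint speeds; "joint_torque": joint torques, N m; "tool_pos": TCP position; "eef_rot": TCP orientation; "contact_force": force on the tool from outside, world axes, zero at the start; "moment": the same for the moment, N m; "opening": opening from 0.0 (shut) to 1.0 (fully open); "finger_force": force on a finger pad.
Only numpy, scipy, OpenCV 4.12 (cv2) and the standard library are available. Lean on these libraries where they do the work, as an engineer would, in place of code of your own. Each camera call takes 0.05 s, during which the arm holds its last target. There are 200 camera calls.

## Working session

There is one attempt and no reset: what is moved stays moved. The work goes in short steps, Python scripts to look and compute and a tool call to move; the robot and the scene stay as the last step left them, time stands still between calls to the robot, and variables do not carry over. Pictures are saved under pics/ and viewed, at most 10 in all, crops included, and the job is handed in when it is done.

Besides the shell and the picture viewer there is one more tool, called after "Request:" as name(argument=value, ...), one argument or row to a line, values as JSON. step_arm: Moves the arm, as the interface text tells. Shift numbers are shares of 8 cm and turn numbers shares of 180 degrees, none past 1 either way. Its arguments: {"type":"object","properties":{"motion":{"type":"array","items":{"type":"object","properties":{"wx":{"type":"number","minimum":-1,"maximum":1},"wy":{"type":"number","minimum":-1,"maximum":1},"wz":{"type":"number","minimum":-1,"maximum":1},"dx":{"type":"number","minimum":-1,"maximum":1},"dy":{"type":"number","minimum":-1,"maximum":1},"dz":{"type":"number","minimum":-1,"maximum":1},"claw":{"type":"number"}}}},"force":{"type":"number"}},"required":["motion"]}

```bash
mkdir -p pics
python3 - <<'E'
from plant import get_state, viewer
import cv2, numpy as np
for n in ("scene","top"):
    p,d=viewer.snapshot(n); np.savez(f"{n}.npz",p=p,d=d)
    c=viewer.calibration(n); print(n,c["vfov"],c["cx"],c["cy"],np.round(c["extrinsics"],3).tolist())
    cv2.imwrite(f"pics/{n}0.png",p[:,:,::-1])
s=get_state(); print(s)
E
```

```text
scene 54.59229768351844 253.18458644175084 187.4431253337196 [[-0.883, -0.212, 0.42, 0.149], [-0.469, 0.349, -0.811, 0.34], [0.025, -0.913, -0.407, 0.503], [0.0, 0.0, 0.0, 1.0]]
top 47.470195233932145 264.47453304963034 186.81128738118628 [[0.025, -0.983, 0.182, 0.309], [-0.999, -0.031, -0.029, -0.337], [0.034, -0.181, -0.983, 1.188], [0.0, 0.0, 0.0, 1.0]]
{'clock': 0.1, 'q': array([ 1.31076621,  0.68988742, -0.19449377,  1.56621395,  0.15732414,
        0.90249206, -0.21507334]), 'qd': array([ 4.95231014e-04, -5.74110989e-04,  5.14064109e-04, -3.60705175e-03,
       -3.61105673e-04,  1.48379351e-04,  9.01100443e-05]), 'joint_torque': array([-3.13067118e-03, -5.28497601e+01, -1.27153002e+00, -1.53837830e+01,
       -5.25842328e-02,  2.02097683e-03,  6.51181244e-05]), 'tool_pos': array([ 0.18079286, -0.5977051 ,  0.23800444]), 'eef_rot': array([ 9.89220147e-01,  1.46433781e-01, -1.92501686e-04, -7.81547965e-04]), 'contact_force': array([-0.00402196,  0.95775368,  0.20940437]), 'moment': array([-0.02753463,  0.04550499, -0.00117303]), 'finger_force': 0.0, 'opening': 1.0033653629973758}
```

View pics/scene0.png

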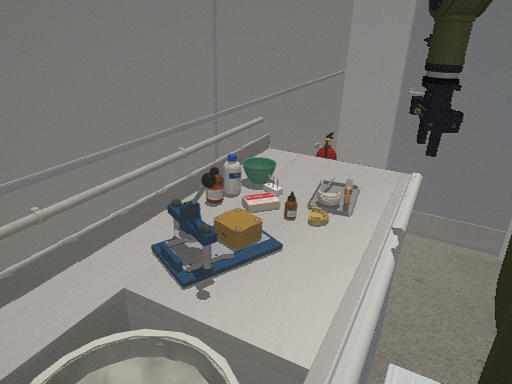

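View pics/top0.png

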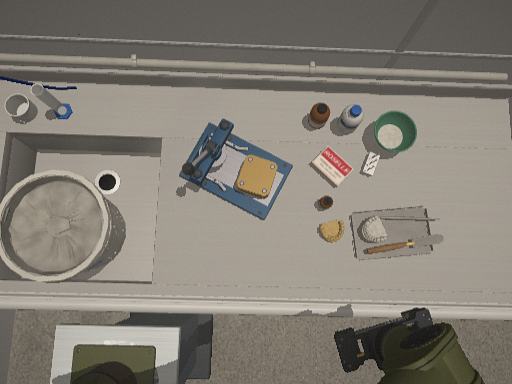

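The scene view shows the press with the flask at about (238,228) and the knob at (209,181). In the top view, the base plate's corners are near (212,122), (292,168), (262,217) and (181,172), with the flask at (257,176). The cast is at (332,230), the bottle at (326,202) and the wax at (331,166).

```bash
cat > h.py <<'E'
import numpy as np, cv2
from plant import viewer, get_state
def world(n,d):
    c=viewer.calibration(n); E=np.array(c["extrinsics"]); f=192/np.tan(np.radians(c["vfov"]/2))
    v,u=np.mgrid[0:384,0:512].astype(float)
    P=np.stack([(u-c["cx"])/f*d,(v-c["cy"])/f*d,d],-1)
    return P@E[:3,:3].T+E[:3,3]
def ray(n,u,v):
    c=viewer.calibration(n); E=np.array(c["extrinsics"]); f=192/np.tan(np.radians(c["vfov"]/2))
    r=np.stack([(np.asarray(u,float)-c["cx"])/f,(np.asarray(v,float)-c["cy"])/f,np.ones(np.shape(u))],-1)@E[:3,:3].T
    return E[:3,3],r
def onz(n,u,v,z):
    o,r=ray(n,u,v); return o+r*((z-o[2])/r[...,2])[...,None]
def rect(pts):
    (c,s,a)=cv2.minAreaRect((np.asarray(pts)[:,:2]*1000).astype(np.float32)); return np.round(c,1),np.round(s,1),round(a,2)
E
python3 - <<'E'
from h import *
for n in("top","scene"):
    Z=np.load(n+".npz"); p,d=Z["p"],Z["d"]; W=world(n,d); hsv=cv2.cvtColor(p,cv2.COLOR_RGB2HSV)
    H,S,V=[hsv[...,i].astype(int) for i in range(3)]
    z=W[...,2]
    reg=(d>0)&(W[...,0]>.3)&(W[...,0]<.8)&(W[...,1]>-.35)&(W[...,1]<.05)
    print(n,"bench z",np.median(z[reg&(S<40)&(abs(z)<.01)]))
    blue=(H>95)&(H<125)&(S>110)&reg
    b=blue&(abs(z-.016)<.008); v,u=np.nonzero(b); print("base",b.sum(),np.median(z[b]),rect(onz(n,u,v,.016)))
    c=blue&(abs(z-.11)<.006); v,u=np.nonzero(c); 
    if c.sum()>5: print("cross",c.sum(),np.median(z[c]),rect(onz(n,u,v,.11)))
    g=(H>12)&(H<28)&(S>110)&reg&(z>.055)&(z<.072); v,u=np.nonzero(g); print("flask",g.sum(),np.median(z[g]),rect(onz(n,u,v,np.median(z[g]))),rect(onz(n,u,v,.064)))
    k=(V<45)&reg&(z>.15); v,u=np.nonzero(k); print("knob",k.sum(),np.median(W[k],0) if k.any() else 0,u.mean(),v.mean(),np.ptp(u),np.ptp(v))
    if k.any():
        m=k.astype(np.uint8); nn,l,st,ce=cv2.connectedComponentsWithStats(m); print(st[1:],ce[1:]); 
    o=(d>0)&(z>.01)&(z<.12)&(W[...,0]>.3)&(W[...,0]<.8)&(W[...,1]<-.3)&(W[...,1]>-.55)
    nn,l,st,ce=cv2.connectedComponentsWithStats(o.astype(np.uint8))
    for i in range(1,nn):
        if st[i,4]>60: q=W[l==i]; print("obj",ce[i],q.min(0).round(3),q.max(0).round(3))
p=np.load("top.npz")["p"]; q=np.load("scene.npz")["p"]
cv2.imwrite("pics/crop.png",np.hstack([cv2.resize(p[100:240,160:310],(400,373),interpolation=2),cv2.resize(q[160:300,140:290],(400,373),interpolation=2)])[:,:,::-1])
E
```

```text
top bench z 0.00023011086022917127
base 23 0.01687454439785485 (array([ 592.3, -248. ]), array([161.6, 166.9]), 63.86)
cross 48 0.11022769259471066 (array([ 602.2, -233.2]), array([ 30.7, 165. ]), 63.98)
flask 547 0.0640353302040424 (array([ 551.3, -324.2]), array([ 51.2, 101.6]), 88.95) (array([ 551.3, -324.2]), array([ 51.2, 101.6]), 88.95)
knob 13 [ 0.51464187 -0.20325135  0.23303104] 191.30769230769232 171.6153846153846 6 5
[[190 169   5   6  11]
 [188 173   1   2   2]] [[191.90909091 171.27272727]
 [188.         173.5       ]]
obj [318.66745283 114.72641509] [ 0.699 -0.539  0.011] [ 0.753 -0.489  0.111]
obj [259.3043793  178.41983351] [ 0.438 -0.447  0.01 ] [ 0.663 -0.3    0.071]
obj [323.09536785 161.6866485 ] [ 0.554 -0.55   0.01 ] [ 0.649 -0.5    0.03 ]
obj [325.06535948 201.90196078] [ 0.471 -0.55   0.011] [ 0.504 -0.519  0.079]
obj [325.1038961  230.22727273] [ 0.386 -0.55   0.01 ] [ 0.437 -0.521  0.031]
scene bench z 0.00040639581057749785
base 836 0.016301714956939994 (array([ 572.1, -275. ]), array([238.7, 177. ]), 65.11)
cross 223 0.110106794310734 (array([ 594.6, -228.2]), array([ 40.8, 173.7]), 62.15)
flask 475 0.06395243640843834 (array([ 545.4, -327.3]), array([ 68.9, 104.7]), 75.8) (array([ 545.4, -327.2]), array([ 68.9, 104.7]), 75.8)
knob 138 [ 0.51390953 -0.18463352  0.23276232] 208.2173913043478 179.92028985507247 13 13
[[202 173  14  14 138]] [[208.2173913  179.92028986]]
obj [215.94300518 186.82901554] [ 0.695 -0.534  0.01 ] [ 0.737 -0.487  0.107]
obj [290.84745763 205.78389831] [ 0.464 -0.548  0.01 ] [ 0.498 -0.516  0.078]
obj [255.03065134 202.67049808] [ 0.548 -0.55   0.01 ] [ 0.642 -0.497  0.027]
obj [244.40734824 231.75612354] [ 0.434 -0.408  0.01 ] [ 0.627 -0.3    0.067]
obj [316.80555556 218.5462963 ] [ 0.38  -0.549  0.01 ] [ 0.429 -0.519  0.028]
```

View pics/crop.png

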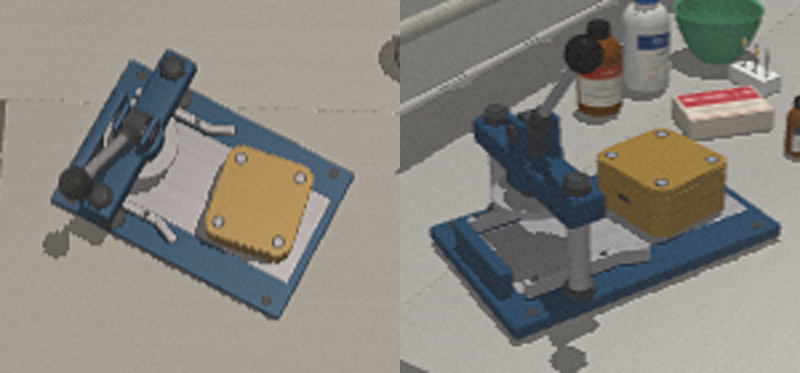

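The crop shows the flask slightly rotated on the base against the loading direction, with the lever up and leaning toward the robot. My colour masks were too strict, so I'll refine them using heights.

Run:
```python
from h import *
for n in("top","scene"):
    Z=np.load(n+".npz"); p,d=Z["p"],Z["d"]; W=world(n,d); hsv=cv2.cvtColor(p,cv2.COLOR_RGB2HSV)
    H,S,V=[hsv[...,i].astype(int) for i in range(3)]
    z=W[...,2]
    reg=(d>0)&(W[...,0]>.4)&(W[...,0]<.75)&(W[...,1]>-.46)&(W[...,1]<-.05)
    def big(m):
        nn,l,st,ce=cv2.connectedComponentsWithStats(m.astype(np.uint8)); return l==1+np.argmax(st[1:,4])
    b=big(reg&(H>95)&(H<125)&(S>80)); v,u=np.nonzero(b&(z<.03)); P=onz(n,u,v,.016); print("base hull",b.sum(),rect(P))
    hull=cv2.approxPolyDP(cv2.convexHull((P[:,:2]*1000).astype(np.float32)),6,True)[:,0]; print(hull.round(0).tolist())
    g=big(reg&(H>10)&(H<30)&(S>90)&(abs(z-.064)<(.004 if n=="scene" else .006))&(V>90)); v,u=np.nonzero(g); print("flask",g.sum(),rect(onz(n,u,v,.064)), np.median(z[g]), onz(n,u,v,.064).mean(0), H[g].mean())
    c=reg&(H>95)&(H<125)&(S>80)&(abs(z-.11)<.008); v,u=np.nonzero(c); print("cross",c.sum(),rect(onz(n,u,v,.11)))
    k=big((V<70)&(S<90)&reg&(z>.17)); v,u=np.nonzero(k); print("knob",k.sum(),(u.min()+u.max())/2,(v.min()+v.max())/2,np.ptp(u),np.ptp(v),np.median(W[k],0))
    # lens-screws/pixels dump
```

```text
base hull 1353 (array([ 555.4, -322.8]), array([192.9, 169.2]), 63.86)
[[670.0, -278.0], [523.0, -199.0], [441.0, -373.0], [590.0, -444.0]]
flask 1096 (array([ 548.8, -349.4]), array([89.9, 95.2]), 72.96) 0.06412057408007998 [ 0.54838226 -0.34938164  0.064     ] 18.407846715328468
cross 472 (array([ 598.3, -235.1]), array([ 39.7, 172.8]), 65.16)
knob 115 188.0 168.5 12 11 [ 0.52093838 -0.19498567  0.23855141]
base hull 1673 (array([ 563.6, -286.6]), array([266.1, 179.4]), 63.73)
[[699.0, -212.0], [540.0, -132.0], [438.0, -340.0], [436.0, -370.0], [503.0, -401.0], [686.0, -240.0]]
flask 707 (array([ 542.8, -345.9]), array([ 92.7, 101.9]), 72.78) 0.06423881089167377 [ 0.54220582 -0.34496996  0.064     ] 19.213578500707214
cross 465 (array([ 591.3, -224.4]), array([ 47.9, 184.1]), 59.46)
knob 165 208.5 180.0 13 14 [ 0.51428398 -0.18541576  0.23377741]
```

```bash
cat >> h.py <<'E'
from scipy.spatial.transform import Rotation as R
YAW=np.radians(63.9); O=np.array([.579,-.2747,0]); AX=np.array([np.cos(YAW),np.sin(YAW),0]); AY=np.array([-np.sin(YAW),np.cos(YAW),0])
def p2w(x,y,z): return O+AX*x/1000+AY*y/1000+np.array([0,0,z/1000])
def w2p(w): w=np.asarray(w)-O; return np.round([w@AX*1000,w@AY*1000,w[2]*1000],1)
def go(pos,Rt):
    s=get_state(); R0=R.from_quat(s["eef_rot"]); print("d",(R0.inv().apply(pos-s["tool_pos"])/.08).round(3),"w",((R0.inv()*Rt).as_rotvec()/np.pi).round(3),"press",w2p(s["tool_pos"]),"F",s["contact_force"].round(1))
def pushR(tilt,yaw=0): # tool x along press x, leaning back
    X=R.from_rotvec([0,0,yaw]).apply(AX); Z=np.array([0,0,-1.]); Y=np.cross(Z,X)
    return R.from_matrix(np.c_[X,Y,Z])*R.from_rotvec([0,np.radians(tilt),0])
E
python3 - <<'E'
from h import *
print(w2p([.5488,-.3494,.064]))
go(p2w(-170,-5,150),pushR(30)); go(p2w(-170,-5,150),pushR(0))
E
```

```text
[-80.4  -5.7  64. ]
d [ 4.532 -0.822  1.101] w [ 0.068  0.157 -0.255] press [-465.3  215.5  238. ] F [-0.   1.   0.2]
d [ 4.532 -0.822  1.101] w [-0.001 -0.    -0.261] press [-465.3  215.5  238. ] F [-0.   1.   0.2]
```

Request:
step_arm(
  motion=[
    {"dx": 1, "dy": -0.6, "wz": -0.26, "claw": 40},
    {"dx": 1, "dy": -0.6, "wz": -0.26, "claw": 40},
    {"dx": 1, "dy": -0.6, "wz": -0.26, "claw": 40},
    {"dx": 1, "dy": -0.6, "wz": -0.26, "claw": 40},
    {"dx": 1, "dy": -0.6, "wz": -0.26, "claw": 40},
    {"dx": 1, "dy": -0.6, "wz": -0.26, "claw": 40},
    {"dx": 1, "dy": -0.6, "wz": -0.26, "claw": 40},
  ],
)

```text
$.motion[0]: bad value
```

Run:
```python
from h import *
go(p2w(-170,-5,150),pushR(30)); go(p2w(-170,-5,150),pushR(0)); print(get_state()["q"])
```

```text
d [ 4.532 -0.822  1.101] w [ 0.068  0.157 -0.255] press [-465.3  215.5  238. ] F [-0.   1.   0.2]
d [ 4.532 -0.822  1.101] w [-0.001 -0.    -0.261] press [-465.3  215.5  238. ] F [-0.   1.   0.2]
[ 1.31076621  0.68988742 -0.19449377  1.56621395  0.15732414  0.90249206
 -0.21507334]
```

Request:
step_arm(
  motion=[
    {"dx": 0.98, "dy": -0.6, "dz": 0.0, "wx": 0.0, "wy": 0.0, "wz": -0.26, "claw": 40.0},
    {"dx": 0.98, "dy": -0.6, "dz": 0.0, "wx": 0.0, "wy": 0.0, "wz": -0.26, "claw": 40.0},
    {"dx": 0.98, "dy": -0.6, "dz": 0.0, "wx": 0.0, "wy": 0.0, "wz": -0.26, "claw": 40.0},
    {"dx": 0.98, "dy": -0.6, "dz": 0.0, "wx": 0.0, "wy": 0.0, "wz": -0.26, "claw": 40.0},
    {"dx": 0.98, "dy": -0.6, "dz": 0.0, "wx": 0.0, "wy": 0.0, "wz": -0.26, "claw": 40.0},
    {"dx": 0.98, "dy": -0.6, "dz": 0.0, "wx": 0.0, "wy": 0.0, "wz": -0.26, "claw": 40.0},
  ],
)

```text
clock: 0.7
tool_pos: [0.2419, -0.5293, 0.2383]
eef_rot: [0.849, 0.529, 0.0, -0.0]
contact_force: [-0.2, 0.2, -0.6]
opening: 0.483
finger_force: 0.0
```

Run:
```python
from h import *
go(p2w(-170,-5,150),pushR(30)); go(p2w(-170,-5,150),pushR(0)); print(get_state()["q"])
```

```text
d [2.586 2.448 1.104] w [-0.     0.166 -0.   ] press [-376.9  190.8  238.3] F [-0.2  0.2 -0.6]
d [2.586 2.448 1.104] w [-0. -0.  0.] press [-376.9  190.8  238.3] F [-0.2  0.2 -0.6]
[ 1.31175242  0.65467908 -0.4273323   1.69162058  0.33640772  0.86974227
  0.2874827 ]
```

Request:
step_arm(
  motion=[
    {"dx": 0.86, "dy": 0.82, "dz": 0.0, "wx": 0.0, "wy": 0.0, "wz": 0.0, "claw": 40.0},
    {"dx": 0.86, "dy": 0.82, "dz": 0.0, "wx": 0.0, "wy": 0.0, "wz": 0.0, "claw": 40.0},
  ],
)

```text
clock: 0.9
tool_pos: [0.3311, -0.4974, 0.2383]
eef_rot: [0.851, 0.526, -0.0, -0.0]
contact_force: [0.7, -0.5, -0.3]
opening: 0.455
finger_force: 0.0
```

Request:
step_arm(
  motion=[
    {"dx": 0.86, "dy": 0.82, "dz": 0.0, "wx": 0.0, "wy": 0.0, "wz": 0.0, "claw": 40.0},
    {"dx": 0.86, "dy": 0.82, "dz": 0.0, "wx": 0.0, "wy": 0.0, "wz": 0.0, "claw": 40.0},
  ],
)

```text
clock: 1.1
tool_pos: [0.4227, -0.4633, 0.2384]
eef_rot: [0.85, 0.527, 0.0, -0.0]
contact_force: [0.8, 0.1, 0.2]
opening: 0.453
finger_force: 0.0
```

Request:
step_arm(
  motion=[
    {"dx": 0.8, "dy": 0.82, "dz": 0.5, "wx": 0.0, "wy": 0.17, "wz": 0.0, "claw": 40.0},
    {"dx": 0.8, "dy": 0.82, "dz": 0.5, "wx": 0.0, "wy": 0.17, "wz": 0.0, "claw": 40.0},
    {"dx": 0.8, "dy": 0.82, "dz": 0.5, "wx": 0.0, "wy": 0.17, "wz": 0.0, "claw": 40.0},
    {"dx": 0.8, "dy": 0.82, "dz": 0.5, "wx": 0.0, "wy": 0.17, "wz": 0.0, "claw": 40.0},
  ],
)

```text
clock: 1.5
tool_pos: [0.5072, -0.4377, 0.1963]
eef_rot: [0.82, 0.507, 0.226, -0.141]
contact_force: [-1.0, -1.0, -0.3]
opening: 0.454
finger_force: 0.0
```

Run:
```python
from h import *
go(p2w(-165,-5,36),pushR(30)); print(get_state()["q"])
for n in("wrist","top"):
    p,d=viewer.snapshot(n); c=viewer.calibration(n); np.savez(n+"1.npz",p=p,d=d); cv2.imwrite(f"pics/{n}1.png",p[:,:,::-1])
cv2.imwrite("pics/both1.png",cv2.resize(np.hstack([np.load("wrist1.npz")["p"],p])[:,:,::-1],(800,300)))
c=viewer.calibration("wrist"); print(np.round(c["extrinsics"],3).tolist(),c["vfov"])
```

```text
d [-0.889 -0.025  1.803] w [ 0.001 -0.005 -0.002] press [-178.    -7.2  196.3] F [-1.  -1.  -0.3]
[ 1.15466541  0.99813085 -0.65169236  1.25960398  0.01803373  1.14681225
  0.24923199]
[[0.893, -0.438, 0.106, 0.501], [-0.451, -0.865, 0.221, -0.451], [-0.005, -0.245, -0.969, 0.358], [0.0, 0.0, 0.0, 1.0]] 62.81205895528039
```

View pics/both1.png

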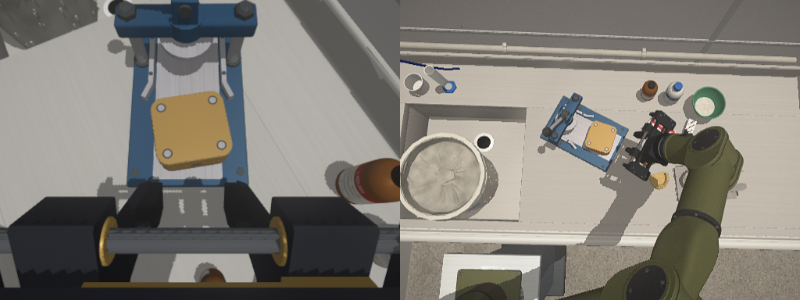

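The wrist view is clear: the base plate lies almost straight up the picture, with its near corners around (127,185) and (247,185). The flask at (190,130) is turned about 9°, and the cheeks and crosshead are visible beyond it. I'll measure from this view.

Run:
```python
from h import *
for n,f in(("wrist","wrist1.npz"),):
    Z=np.load(f); p,d=Z["p"],Z["d"]; W=world(n,d); hsv=cv2.cvtColor(p,cv2.COLOR_RGB2HSV)
    H,S,V=[hsv[...,i].astype(int) for i in range(3)]; z=W[...,2]
    blue=(d>0)&(H>95)&(H<125)&(S>90)
    b=blue&(abs(z-.016)<.004); v,u=np.nonzero(b); P=onz(n,u,v,.016); Q=np.array([w2p(x) for x in P])
    print("base",b.sum(),np.median(z[b]),rect(P),Q.min(0),Q.max(0))
    # side edges per x band: min and max y
    xs=np.arange(-140,0,10)
    for s in(-1,1):
        e=[(s*max(s*Q[(abs(Q[:,0]-x)<4),1])) for x in xs if (abs(Q[:,0]-x)<4).any()]; xx=[x for x in xs if (abs(Q[:,0]-x)<4).any()]
        pf=np.polyfit(xx,e,1); print("edge",s,pf, np.degrees(np.arctan(pf[0])),np.round(e,1))
    e=[Q[(abs(Q[:,1]-y)<3),0].min() for y in range(-60,61,20)]; print("load edge",e)
    c=blue&(abs(z-.11)<.005); v,u=np.nonzero(c); P=onz(n,u,v,.11); print("cross",c.sum(),rect(P),w2p(np.r_[rect(P)[0]/1000,.11]))
    g=(d>0)&(H>10)&(H<30)&(S>90)&(abs(z-.064)<.004)&(W[...,1]>-.42)
    nn,l,st,ce=cv2.connectedComponentsWithStats(g.astype(np.uint8)); g=l==1+np.argmax(st[1:,4])
    v,u=np.nonzero(g); P=onz(n,u,v,.064); print("flask",g.sum(),rect(P),w2p(np.r_[rect(P)[0]/1000,.064]))
    # cheeks: z~.030
    k=(d>0)&(abs(z-.030)<.003)&(S<90); Q=np.array([w2p(x) for x in W[k]]); Q=Q[(Q[:,0]>-30)&(Q[:,0]<30)&(abs(Q[:,1])<85)]
    for x in range(-24,30,6):
        q=Q[abs(Q[:,0]-x)<3]; print(x,len(q),q[q[:,1]<0,1].max() if (q[:,1]<0).any() else None,q[q[:,1]>0,1].min() if (q[:,1]>0).any() else None)
```

```text
base 7435 0.014147466977699752 (array([ 561.8, -305.9]), array([239.4, 168.1]), 63.62) [-155.2  -82.5   16. ] [84.5 86.3 16. ]
edge -1 [-2.96703297e-03 -8.19582418e+01] -0.1699979678415029 [-81.5 -81.8 -81.7 -81.3 -81.8 -81.4 -81.9 -81.5 -82.  -81.7 -82.1 -81.7
 -82.2 -81.7]
edge 1 [-8.0e-03  8.5e+01] -0.4583564580004242 [86.3 85.7 86.1 85.7 86.  85.6 85.8 85.4 85.7 85.3 85.5 85.  85.4 84.9]
load edge [np.float64(-149.7), np.float64(-154.9), np.float64(-154.7), np.float64(-152.2), np.float64(-155.2), np.float64(-148.5), np.float64(-148.2)]
cross 3588 (array([ 594.2, -241.9]), array([ 40.2, 170.3]), 64.12) [ 36.1   0.8 110. ]
flask 7426 (array([ 544.5, -353.2]), array([89.1, 94.5]), 72.43) [-85.7  -3.6  64. ]
-24 43 -59.1 61.7
-18 59 -56.0 58.3
-12 64 -53.8 56.1
-6 59 -50.6 52.9
0 47 -50.8 52.1
6 51 -51.0 52.1
12 51 -51.2 52.2
18 42 -50.4 52.2
24 40 -50.6 52.4
```

```bash
cat >> h.py <<'E'
O=p2w(-4,1,0); YAW=np.radians(63.6); AX=np.array([np.cos(YAW),np.sin(YAW),0]); AY=np.array([-np.sin(YAW),np.cos(YAW),0])
E
python3 - <<'E'
from h import *
print(w2p([.5445,-.3532,.064]))
go(p2w(-162,-3,110),pushR(30)); go(p2w(-162,-3,36),pushR(30))
E
```

```text
[-81.6  -5.   64. ]
d [-0.378 -0.057  1.008] w [-0.    -0.003 -0.002] press [-177.    -7.9  194.8] F [-0.2 -0.5 -0.3]
d [-0.849 -0.052  1.804] w [-0.    -0.003 -0.002] press [-177.    -7.9  194.8] F [-0.2 -0.5 -0.3]
```

Request:
step_arm(
  motion=[
    {"dx": -0.42, "dy": -0.03, "dz": 0.9, "wx": 0.0, "wy": 0.0, "wz": 0.0, "claw": 30.0},
    {"dx": -0.42, "dy": -0.03, "dz": 0.9, "wx": 0.0, "wy": 0.0, "wz": 0.0, "claw": 30.0},
  ],
)

```text
clock: 1.8
tool_pos: [0.5091, -0.4269, 0.1181]
eef_rot: [0.819, 0.509, 0.223, -0.139]
contact_force: [0.0, -0.5, -0.2]
opening: 0.344
finger_force: 0.0
```

Request:
step_arm(
  motion=[
    {"dx": -0.42, "dy": -0.03, "dz": 0.9, "wx": 0.0, "wy": 0.0, "wz": 0.0, "claw": 30.0},
    {"dx": -0.42, "dy": -0.03, "dz": 0.9, "wx": 0.0, "wy": 0.0, "wz": 0.0, "claw": 30.0},
    {"dx": -0.42, "dy": -0.03, "dz": 0.9, "wx": 0.0, "wy": 0.0, "wz": 0.0, "claw": 30.0},
    {"dx": -0.42, "dy": -0.03, "dz": 0.9, "wx": 0.0, "wy": 0.0, "wz": 0.0, "claw": 30.0},
  ],
)

```text
clock: 2.2
tool_pos: [0.5117, -0.4197, 0.042]
eef_rot: [0.819, 0.509, 0.224, -0.139]
contact_force: [0.7, 0.6, -0.6]
opening: 0.337
finger_force: 0.0
```

Run:
```python
from h import *
go(p2w(-100,-3,36),pushR(30))
p,d=viewer.snapshot("wrist"); cv2.imwrite("pics/w2.png",p[:,:,::-1])
```

```text
d [ 0.562 -0.026  0.419] w [ 0.    -0.003  0.001] press [-155.8   -5.2   42. ] F [ 0.7  0.6 -0.6]
```

View pics/w2.png

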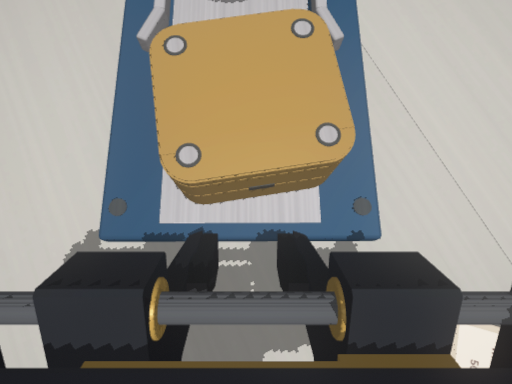

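The picture shows both fingertips behind the flask's rear face at about (200,240) and (295,240), with the right rear corner of the face further away. I'm pushing now.

Request:
step_arm(
  motion=[
    {"dx": 0.027, "dy": 0.0, "dz": 0.1, "wx": 0.0, "wy": 0.0, "wz": 0.0, "claw": 30.0},
    {"dx": 0.114, "dy": 0.0, "dz": 0.15, "wx": 0.0, "wy": 0.0, "wz": 0.0, "claw": 30.0},
    {"dx": 0.2, "dy": 0.0, "dz": 0.2, "wx": 0.0, "wy": 0.0, "wz": 0.0, "claw": 30.0},
    {"dx": 0.265, "dy": 0.0, "dz": 0.237, "wx": 0.0, "wy": 0.0, "wz": 0.0, "claw": 30.0},
    {"dx": 0.33, "dy": 0.0, "dz": 0.275, "wx": 0.0, "wy": 0.0, "wz": 0.0, "claw": 30.0},
    {"dx": 0.395, "dy": 0.0, "dz": 0.312, "wx": 0.0, "wy": 0.0, "wz": 0.0, "claw": 30.0},
    {"dx": 0.46, "dy": 0.0, "dz": 0.35, "wx": 0.0, "wy": 0.0, "wz": 0.0, "claw": 30.0},
    {"dx": 0.503, "dy": 0.0, "dz": 0.375, "wx": 0.0, "wy": 0.0, "wz": 0.0, "claw": 30.0},
  ],
)

```text
clock: 3.05
tool_pos: [0.5309, -0.3786, 0.0355]
eef_rot: [0.821, 0.508, 0.222, -0.138]
contact_force: [-6.1, -7.1, 5.3]
opening: 0.342
finger_force: 4.6
```

```bash
cat >> h.py <<'E'
def flask(n="wrist"):
    p,d=viewer.snapshot(n); W=world(n,d); hsv=cv2.cvtColor(p,cv2.COLOR_RGB2HSV); H,S=hsv[...,0],hsv[...,1]
    g=(d>0)&(H>10)&(H<30)&(S>90)&(abs(W[...,2]-.064)<.005)
    nn,l,st,ce=cv2.connectedComponentsWithStats(g.astype(np.uint8)); g=l==1+np.argmax(st[1:,4])
    v,u=np.nonzero(g); r=rect(onz(n,u,v,.064)); print("flask",r,w2p(np.r_[r[0]/1000,.064])); return p
E
python3 - <<'E'
from h import *
go(p2w(-60,-3,36),pushR(30)); p=flask(); cv2.imwrite("pics/w3.png",p[:,:,::-1]); flask("top")
E
```

```text
d [ 0.547 -0.014  0.312] w [ 0.    -0.002 -0.   ] press [-110.4   -4.1   35.5] F [-6.1 -7.1  5.3]
flask (array([ 562.3, -334. ]), array([90.3, 95.3]), 64.07) [-56.5 -12.4  64. ]
flask (array([ 563.7, -333.5]), array([90.1, 95.1]), 64.6) [-55.5 -13.4  64. ]
```

View pics/w3.png

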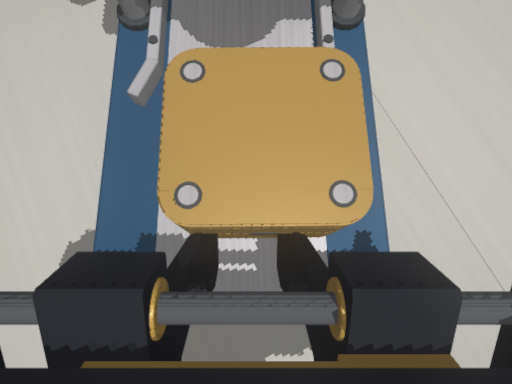

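The flask is now square at 64°, but rotating it moved it to press y ≈ -13. In the picture its right edge (370) is beyond the right cheek line (325). I'll nudge it sideways toward +y with the closed fingertips from the far side.

```bash
cat >> h.py <<'E'
def seq(*pts,R_=None):
    s=get_state(); pos=s["tool_pos"]; R0=R.from_quat(s["eef_rot"]); print("press",w2p(pos),"F",s["contact_force"].round(1))
    for q in pts:
        t=p2w(*q); print(q,(R0.inv().apply(t-pos)/.08).round(3)); pos=t
E
python3 - <<'E'
from h import *
seq((-125,-4,36),(-125,-4,110),(-90,-55,110),(-52,-100,110),(-52,-100,37))
E
```

```text
press [-109.5   -4.3   35.6] F [-3.7 -4.2  3.3]
(-125, -4, 36) [-0.165 -0.004 -0.103]
(-125, -4, 110) [ 0.467  0.    -0.798]
(-90, -55, 110) [0.377 0.637 0.221]
(-52, -100, 110) [0.41  0.562 0.24 ]
(-52, -100, 37) [-0.461 -0.     0.788]
```

Request:
step_arm(
  motion=[
    {"dx": -0.17, "dy": 0.0, "dz": -0.1, "wx": 0.0, "wy": 0.0, "wz": 0.0, "claw": 30.0},
    {"dx": 0.3, "dy": 0.0, "dz": -0.9, "wx": 0.0, "wy": 0.0, "wz": 0.0, "claw": 0.0},
    {"dx": 0.3, "dy": 0.0, "dz": -0.9, "wx": 0.0, "wy": 0.0, "wz": 0.0, "claw": 0.0},
    {"dx": 0.3, "dy": 0.0, "dz": -0.9, "wx": 0.0, "wy": 0.0, "wz": 0.0, "claw": 0.0},
  ],
)

```text
clock: 3.55
tool_pos: [0.5283, -0.3914, 0.114]
eef_rot: [0.819, 0.509, 0.226, -0.136]
contact_force: [-0.2, 1.0, 0.4]
opening: 0.093
finger_force: 0.0
```

Request:
step_arm(
  motion=[
    {"dx": 0.38, "dy": 0.63, "dz": 0.22, "wx": 0.0, "wy": 0.0, "wz": 0.0, "claw": 0.0},
    {"dx": 0.38, "dy": 0.63, "dz": 0.22, "wx": 0.0, "wy": 0.0, "wz": 0.0, "claw": 0.0},
  ],
)

```text
clock: 3.75
tool_pos: [0.5906, -0.3778, 0.1106]
eef_rot: [0.818, 0.51, 0.226, -0.139]
contact_force: [0.5, 1.8, 0.6]
opening: 0.005
finger_force: 0.0
```

Request:
step_arm(
  motion=[
    {"dx": 0.41, "dy": 0.57, "dz": 0.24, "wx": 0.0, "wy": 0.0, "wz": 0.0, "claw": 0.0},
    {"dx": 0.41, "dy": 0.57, "dz": 0.24, "wx": 0.0, "wy": 0.0, "wz": 0.0, "claw": 0.0},
    {"dx": 0.41, "dy": 0.57, "dz": 0.24, "wx": 0.0, "wy": 0.0, "wz": 0.0, "claw": 0.0},
  ],
)

```text
clock: 4.05
tool_pos: [0.6459, -0.364, 0.1093]
eef_rot: [0.818, 0.51, 0.225, -0.14]
contact_force: [-0.1, -0.4, -0.1]
opening: 0.008
finger_force: 0.0
```

Run:
```python
from h import *
p=flask(); p=flask("top"); print(get_state()["q"],get_state()["opening"])
seq((-52,-100,37),(-52,-65,37))
```

```text
flask (array([ 568.7, -321.7]), array([56.4, 96.6]), 63.71) [-42.7 -12.7  64. ]
flask (array([ 563.7, -333.8]), array([89.6, 94.4]), 63.09) [-55.7 -13.6  64. ]
[ 0.9181739   1.14658364 -0.6123813   1.14233422  0.02979779  1.0239446
  0.13397211] 0.004453942061916316
press [-50.8 -99.4 108.8] F [ 0.6 -0.7  0.2]
(-52, -100, 37) [-0.469  0.008  0.765]
(-52, -65, 37) [-0.    -0.437  0.001]
```

Request:
step_arm(
  motion=[
    {"dx": -0.47, "dy": 0.0, "dz": 0.77, "wx": 0.0, "wy": 0.0, "wz": 0.0, "claw": 0.0},
    {"dx": -0.47, "dy": 0.0, "dz": 0.77, "wx": 0.0, "wy": 0.0, "wz": 0.0, "claw": 0.0},
    {"dx": -0.47, "dy": -0.1, "dz": 0.77, "wx": 0.0, "wy": 0.0, "wz": 0.0, "claw": 0.0},
    {"dx": -0.47, "dy": -0.18, "dz": 0.77, "wx": 0.0, "wy": 0.0, "wz": 0.0, "claw": 0.0},
    {"dx": -0.47, "dy": -0.24, "dz": 0.77, "wx": 0.0, "wy": 0.0, "wz": 0.0, "claw": 0.0},
    {"dx": -0.47, "dy": -0.28, "dz": 0.77, "wx": 0.0, "wy": 0.0, "wz": 0.0, "claw": 0.0},
    {"dx": -0.47, "dy": -0.32, "dz": 0.77, "wx": 0.0, "wy": 0.0, "wz": 0.0, "claw": 0.0},
    {"dx": -0.47, "dy": -0.36, "dz": 0.77, "wx": 0.0, "wy": 0.0, "wz": 0.0, "claw": 0.0},
  ],
)

```text
clock: 4.95
tool_pos: [0.6194, -0.3573, 0.0387]
eef_rot: [0.82, 0.508, 0.225, -0.136]
contact_force: [3.8, -4.5, -0.8]
opening: 0.005
finger_force: 2.5
```

Run:
```python
from h import *
p=flask(); p=flask("top")
seq((-52,-65,37))
```

```text
flask (array([ 567.7, -318.7]), array([59.4, 96. ]), 63.45) [-40.4 -10.4  64. ]
flask (array([ 561.3, -332.2]), array([88.9, 95.3]), 63.04) [-55.4 -10.7  64. ]
press [-52.  -73.3  38.6] F [ 3.2 -3.8  0.1]
(-52, -65, 37) [-0.01  -0.104  0.017]
```

Request:
step_arm(
  motion=[
    {"dx": 0.0, "dy": -0.03, "dz": 0.0, "wx": 0.0, "wy": 0.0, "wz": 0.0, "claw": 0.0},
    {"dx": 0.0, "dy": -0.06, "dz": 0.0, "wx": 0.0, "wy": 0.0, "wz": 0.0, "claw": 0.0},
    {"dx": 0.0, "dy": -0.09, "dz": 0.0, "wx": 0.0, "wy": 0.0, "wz": 0.0, "claw": 0.0},
    {"dx": 0.0, "dy": -0.12, "dz": 0.0, "wx": 0.0, "wy": 0.0, "wz": 0.0, "claw": 0.0},
    {"dx": 0.0, "dy": -0.13, "dz": 0.0, "wx": 0.0, "wy": 0.0, "wz": 0.0, "claw": 0.0},
    {"dx": 0.0, "dy": -0.13, "dz": 0.0, "wx": 0.0, "wy": 0.0, "wz": 0.0, "claw": 0.0},
  ],
)

```text
clock: 5.65
tool_pos: [0.6101, -0.3521, 0.0386]
eef_rot: [0.82, 0.508, 0.225, -0.137]
contact_force: [4.0, -3.4, 0.4]
opening: 0.006
finger_force: 2.6
```

Run:
```python
from h import *
p=flask(); p=flask("top")
seq((-52,-65,37))
```

```text
flask (array([ 560.6, -313.2]), array([61.9, 96.2]), 63.47) [-38.7  -1.6  64. ]
flask (array([ 553.9, -326.6]), array([89.1, 96. ]), 60.55) [-53.6  -1.6  64. ]
press [-51.5 -63.2  38.6] F [ 3.9 -3.9  0.1]
(-52, -65, 37) [-0.016  0.022  0.014]
```

Run:
```python
from h import *
seq((-52,-85,38),(-65,-85,105),(-100,-42,105),(-130,0,100),(-128,0,36))
```

```text
press [-51.5 -63.2  38.6] F [ 3.9 -3.9  0.1]
(-52, -85, 38) [-0.01   0.272  0.005]
(-65, -85, 105) [ 0.286  0.004 -0.804]
(-100, -42, 105) [-0.376 -0.537 -0.225]
(-130, 0, 100) [-0.354 -0.525 -0.139]
(-128, 0, 36) [-0.385 -0.003  0.702]
```

Request:
step_arm(
  motion=[
    {"dx": 0.0, "dy": 0.29, "dz": 0.0, "wx": 0.0, "wy": 0.0, "wz": 0.0, "claw": 0.0},
    {"dx": 0.28, "dy": 0.3, "dz": -0.8, "wx": 0.0, "wy": 0.0, "wz": 0.0, "claw": 0.0},
    {"dx": 0.28, "dy": 0.3, "dz": -0.8, "wx": 0.0, "wy": 0.0, "wz": 0.0, "claw": 0.0},
    {"dx": 0.28, "dy": 0.3, "dz": -0.8, "wx": 0.0, "wy": 0.0, "wz": 0.0, "claw": 30.0},
  ],
)

```text
clock: 6.15
tool_pos: [0.6257, -0.3745, 0.1082]
eef_rot: [0.82, 0.509, 0.225, -0.136]
contact_force: [-0.2, 0.4, -0.4]
opening: 0.07
finger_force: 0.0
```

Request:
step_arm(
  motion=[
    {"dx": -0.38, "dy": -0.54, "dz": -0.22, "wx": 0.0, "wy": 0.0, "wz": 0.0, "claw": 30.0},
    {"dx": -0.38, "dy": -0.54, "dz": -0.22, "wx": 0.0, "wy": 0.0, "wz": 0.0, "claw": 30.0},
  ],
)

```text
clock: 6.35
tool_pos: [0.5627, -0.388, 0.1014]
eef_rot: [0.821, 0.507, 0.22, -0.141]
contact_force: [-1.4, -0.6, -1.4]
opening: 0.257
finger_force: 0.0
```

Request:
step_arm(
  motion=[
    {"dx": -0.36, "dy": -0.53, "dz": -0.14, "wx": 0.0, "wy": 0.0, "wz": 0.0, "claw": 30.0},
    {"dx": -0.36, "dy": -0.53, "dz": -0.14, "wx": 0.0, "wy": 0.0, "wz": 0.0, "claw": 30.0},
    {"dx": -0.36, "dy": -0.53, "dz": -0.14, "wx": 0.0, "wy": 0.0, "wz": 0.0, "claw": 30.0},
    {"dx": -0.36, "dy": -0.53, "dz": -0.14, "wx": 0.0, "wy": 0.0, "wz": 0.0, "claw": 30.0},
  ],
)

```text
clock: 6.75
tool_pos: [0.519, -0.3931, 0.099]
eef_rot: [0.819, 0.509, 0.225, -0.139]
contact_force: [0.5, -0.4, -0.4]
opening: 0.341
finger_force: 0.0
```

Run:
```python
from h import *
p=flask(); flask("top")
seq((-130,-1,36),(-70,-1,36)); go(p2w(-130,-1,36),pushR(30))
```

```text
flask (array([ 552.7, -326.4]), array([90.3, 95.6]), 60.99) [-54.   -0.4  64. ]
flask (array([ 553.5, -326.4]), array([89.4, 95.5]), 60.95) [-53.6  -1.1  64. ]
press [-128.    -0.4   99.2] F [0.1 0.1 0.3]
(-130, -1, 36) [-0.424  0.007  0.667]
(-70, -1, 36) [0.645 0.002 0.382]
d [-0.424  0.007  0.667] w [-0.    -0.004  0.001] press [-128.    -0.4   99.2] F [0.1 0.1 0.3]
```

Request:
step_arm(
  motion=[
    {"dx": -0.42, "dy": 0.0, "dz": 0.67, "wx": 0.0, "wy": 0.0, "wz": 0.0, "claw": 30.0},
    {"dx": -0.42, "dy": 0.0, "dz": 0.67, "wx": 0.0, "wy": 0.0, "wz": 0.0, "claw": 30.0},
    {"dx": -0.42, "dy": 0.0, "dz": 0.67, "wx": 0.0, "wy": 0.0, "wz": 0.0, "claw": 30.0},
    {"dx": -0.31, "dy": 0.0, "dz": 0.735, "wx": 0.0, "wy": 0.0, "wz": 0.0, "claw": 30.0},
    {"dx": -0.22, "dy": 0.0, "dz": 0.785, "wx": 0.0, "wy": 0.0, "wz": 0.0, "claw": 30.0},
    {"dx": -0.155, "dy": 0.0, "dz": 0.823, "wx": 0.0, "wy": 0.0, "wz": 0.0, "claw": 30.0},
    {"dx": -0.09, "dy": 0.0, "dz": 0.86, "wx": 0.0, "wy": 0.0, "wz": 0.0, "claw": 30.0},
    {"dx": -0.025, "dy": 0.0, "dz": 0.898, "wx": 0.0, "wy": 0.0, "wz": 0.0, "claw": 30.0},
  ],
)

```text
clock: 7.65
tool_pos: [0.5343, -0.3683, 0.0376]
eef_rot: [0.821, 0.508, 0.223, -0.134]
contact_force: [-5.2, -9.1, 5.9]
opening: 0.342
finger_force: 5.1
```

Run:
```python
from h import *
p=flask(); flask("top")
seq((-60,-1,36)); go(p2w(-60,-1,36),pushR(30))
```

```text
flask (array([ 555.7, -318. ]), array([90.4, 95.7]), 63.68) [-45.1   0.6  64. ]
flask (array([ 557.5, -318.1]), array([89.6, 96. ]), 63.14) [-44.4  -1.   64. ]
press [-97.5  -2.2  37.8] F [-1.1 -6.3  2.5]
(-60, -1, 36) [ 0.394 -0.016  0.256]
d [ 0.394 -0.016  0.256] w [ 0.002 -0.002  0.   ] press [-97.5  -2.2  37.8] F [-1.1 -6.3  2.5]
```

Request:
step_arm(
  motion=[
    {"dx": 0.054, "dy": 0.0, "dz": 0.031, "wx": 0.0, "wy": 0.0, "wz": 0.0, "claw": 30.0},
    {"dx": 0.108, "dy": 0.0, "dz": 0.063, "wx": 0.0, "wy": 0.0, "wz": 0.0, "claw": 30.0},
    {"dx": 0.162, "dy": 0.0, "dz": 0.094, "wx": 0.0, "wy": 0.0, "wz": 0.0, "claw": 30.0},
    {"dx": 0.217, "dy": 0.0, "dz": 0.125, "wx": 0.0, "wy": 0.0, "wz": 0.0, "claw": 30.0},
    {"dx": 0.271, "dy": 0.0, "dz": 0.156, "wx": 0.0, "wy": 0.0, "wz": 0.0, "claw": 30.0},
    {"dx": 0.325, "dy": 0.0, "dz": 0.188, "wx": 0.0, "wy": 0.0, "wz": 0.0, "claw": 30.0},
    {"dx": 0.379, "dy": 0.0, "dz": 0.219, "wx": 0.0, "wy": 0.0, "wz": 0.0, "claw": 30.0},
    {"dx": 0.433, "dy": 0.0, "dz": 0.25, "wx": 0.0, "wy": 0.0, "wz": 0.0, "claw": 30.0},
  ],
)

```text
clock: 8.55
tool_pos: [0.5518, -0.3316, 0.0376]
eef_rot: [0.821, 0.508, 0.223, -0.135]
contact_force: [-4.1, -8.1, 4.0]
opening: 0.339
finger_force: 4.5
```

Run:
```python
from h import *
p=flask(); cv2.imwrite("pics/w4.png",p[:,:,::-1]); flask("top")
seq((-4,-1,36)); go(p2w(-4,-1,36),pushR(30))
```

```text
flask (array([ 573. , -281.7]), array([89.7, 95.6]), 63.66) [-4.9  1.3 64. ]
flask (array([ 574.1, -282.9]), array([88.1, 95.7]), 62.82) [-5.5 -0.2 64. ]
press [-57.2  -1.6  37.8] F [-1.7 -5.4  2.3]
(-4, -1, 36) [ 0.563 -0.009  0.355]
d [ 0.563 -0.009  0.355] w [ 0.002 -0.002  0.   ] press [-57.2  -1.6  37.8] F [-1.7 -5.4  2.3]
```

View pics/w4.png

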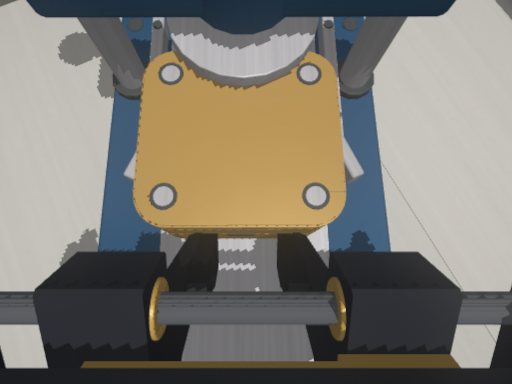

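The flask is entering between the cheeks squarely, with the flares at (133,165) and (352,165) symmetric about it. I'll keep pushing.

Request:
step_arm(
  motion=[
    {"dx": 0.054, "dy": 0.0, "dz": 0.031, "wx": 0.0, "wy": 0.0, "wz": 0.0, "claw": 30.0},
    {"dx": 0.108, "dy": 0.0, "dz": 0.063, "wx": 0.0, "wy": 0.0, "wz": 0.0, "claw": 30.0},
    {"dx": 0.162, "dy": 0.0, "dz": 0.094, "wx": 0.0, "wy": 0.0, "wz": 0.0, "claw": 30.0},
    {"dx": 0.217, "dy": 0.0, "dz": 0.125, "wx": 0.0, "wy": 0.0, "wz": 0.0, "claw": 30.0},
    {"dx": 0.271, "dy": 0.0, "dz": 0.156, "wx": 0.0, "wy": 0.0, "wz": 0.0, "claw": 30.0},
    {"dx": 0.325, "dy": 0.0, "dz": 0.188, "wx": 0.0, "wy": 0.0, "wz": 0.0, "claw": 30.0},
    {"dx": 0.379, "dy": 0.0, "dz": 0.219, "wx": 0.0, "wy": 0.0, "wz": 0.0, "claw": 30.0},
    {"dx": 0.433, "dy": 0.0, "dz": 0.25, "wx": 0.0, "wy": 0.0, "wz": 0.0, "claw": 30.0},
  ],
)

```text
clock: 9.45
tool_pos: [0.5694, -0.2951, 0.0377]
eef_rot: [0.821, 0.508, 0.223, -0.136]
contact_force: [-3.3, -6.3, 2.2]
opening: 0.339
finger_force: 4.0
```

Request:
step_arm(
  motion=[
    {"dx": 0.043, "dy": 0.0, "dz": 0.025, "wx": 0.0, "wy": 0.0, "wz": 0.0, "claw": 30.0},
    {"dx": 0.086, "dy": 0.0, "dz": 0.05, "wx": 0.0, "wy": 0.0, "wz": 0.0, "claw": 30.0},
    {"dx": 0.11, "dy": 0.0, "dz": 0.063, "wx": 0.0, "wy": 0.0, "wz": 0.0, "claw": 30.0},
    {"dx": 0.11, "dy": 0.0, "dz": 0.063, "wx": 0.0, "wy": 0.0, "wz": 0.0, "claw": 30.0},
  ],
)

```text
clock: 9.85
tool_pos: [0.5742, -0.2848, 0.0378]
eef_rot: [0.82, 0.508, 0.224, -0.136]
contact_force: [-1.6, -5.7, 1.2]
opening: 0.341
finger_force: 2.7
```

Run:
```python
from h import *
seq((-4,-1,36)); go(p2w(-4,-1,36),pushR(30))
```

```text
press [-7.2 -1.1 37.8] F [-1.6 -5.7  1.2]
(-4, -1, 36) [ 0.023 -0.002  0.04 ]
d [ 0.023 -0.002  0.04 ] w [ 0.001 -0.002  0.   ] press [-7.2 -1.1 37.8] F [-1.6 -5.7  1.2]
```

Request:
step_arm(
  motion=[
    {"dx": 0.022, "dy": 0.0, "dz": 0.0125, "wx": 0.0, "wy": 0.0, "wz": 0.0, "claw": 30.0},
    {"dx": 0.043, "dy": 0.0, "dz": 0.025, "wx": 0.0, "wy": 0.0, "wz": 0.0, "claw": 30.0},
    {"dx": 0.065, "dy": 0.0, "dz": 0.0375, "wx": 0.0, "wy": 0.0, "wz": 0.0, "claw": 30.0},
    {"dx": 0.065, "dy": 0.0, "dz": 0.0375, "wx": 0.0, "wy": 0.0, "wz": 0.0, "claw": 30.0},
  ],
)

```text
clock: 10.25
tool_pos: [0.5767, -0.2797, 0.0378]
eef_rot: [0.82, 0.508, 0.223, -0.136]
contact_force: [-2.3, -5.3, 0.9]
opening: 0.34
finger_force: 3.1
```

Run:
```python
from h import *
seq((-4,-1,36)); flask("top")
```

```text
press [-1.5 -1.1 37.8] F [-2.3 -5.3  0.9]
(-4, -1, 36) [-0.038 -0.002  0.004]
flask (array([ 586. , -256.7]), array([32.4, 93.9]), 64.16) [23.2  0.8 64. ]
```

Still sliding freely, so I'll continue.

Request:
step_arm(
  motion=[
    {"dx": 0.022, "dy": 0.0, "dz": 0.0125, "wx": 0.0, "wy": 0.0, "wz": 0.0, "claw": 30.0},
    {"dx": 0.043, "dy": 0.0, "dz": 0.025, "wx": 0.0, "wy": 0.0, "wz": 0.0, "claw": 30.0},
    {"dx": 0.054, "dy": 0.0, "dz": 0.031, "wx": 0.0, "wy": 0.0, "wz": 0.0, "claw": 30.0},
    {"dx": 0.054, "dy": 0.0, "dz": 0.031, "wx": 0.0, "wy": 0.0, "wz": 0.0, "claw": 30.0},
  ],
)

```text
clock: 10.7
tool_pos: [0.5772, -0.279, 0.0376]
eef_rot: [0.822, 0.508, 0.222, -0.135]
contact_force: [-8.7, -12.2, 6.9]
opening: 0.343
finger_force: 7.3
```

Run:
```python
from h import *
seq((-4,-1,36)); p=flask("wrist"); q,_=viewer.snapshot("scene")
cv2.imwrite("pics/s5.png",np.hstack([cv2.resize(q[160:300,140:290],(400,373),interpolation=2),cv2.resize(p,(400,373))])[:,:,::-1])
```

```text
press [-0.6 -1.3 37.6] F [ -8.7 -12.2   6.9]
(-4, -1, 36) [-0.047 -0.004 -0.004]
flask (array([ 586.5, -253.4]), array([39.4, 95.4]), 63.74) [26.4  1.8 64. ]
```

View pics/s5.png

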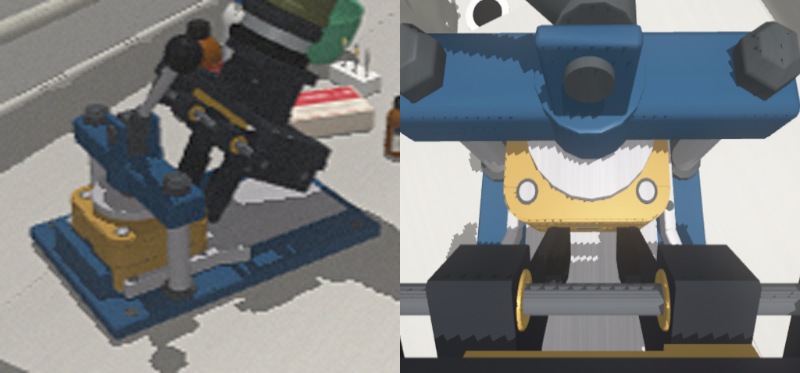

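The contact force rose to about 16 N, and the TCP stopped where a fully home flask would put it. The picture shows the flask square between the cheeks against the stop, under the plate. Next I back off and locate the knob.

```bash
cat >> h.py <<'E'
def levR(t): return pushR(0)*R.from_rotvec([np.radians(t),0,0])
E
python3 - <<'E'
from h import *
o1,r1=ray("top",188.,168.5); o2,r2=ray("scene",208.5,180.)
A=np.c_[r1,-r2]; t=np.linalg.lstsq(A,o2-o1,rcond=None)[0]; a,b=o1+r1*t[0],o2+r2*t[1]; k=(a+b)/2
print("gap",np.linalg.norm(a-b)*1000,k,w2p(k))
seq((-45,0,45),(-45,0,115));
E
```

```text
gap 2.9574923462890435 [ 0.52181341 -0.19412589  0.22834528] [ 50.7  86.1 228.3]
press [-0.6 -1.3 37.6] F [ -9.3 -11.3   6.9]
(-45, 0, 45) [-0.434 -0.014 -0.358]
(-45, 0, 115) [ 0.438  0.003 -0.757]
```

Request:
step_arm(
  motion=[
    {"dx": -0.45, "dy": 0.0, "dz": -0.35, "wx": 0.0, "wy": 0.0, "wz": 0.0, "claw": 30.0},
    {"dx": -0.45, "dy": 0.0, "dz": -0.35, "wx": 0.0, "wy": 0.0, "wz": 0.0, "claw": 0.0},
    {"dx": -0.45, "dy": 0.0, "dz": -0.35, "wx": 0.0, "wy": 0.0, "wz": 0.0, "claw": 0.0},
  ],
)

```text
clock: 11.1
tool_pos: [0.5587, -0.3138, 0.0438]
eef_rot: [0.82, 0.508, 0.224, -0.138]
contact_force: [0.7, -0.3, 0.3]
opening: 0.184
finger_force: 0.0
```

Run:
```python
from h import *
flask("top"); p=flask()
seq((-60,10,150),(-60,20,210),(-60,30,270)); go(p2w(-60,30,270),pushR(0)); print(get_state()["q"])
```

```text
flask (array([ 586.1, -256.4]), array([32.5, 94.1]), 63.69) [23.6  0.8 64. ]
flask (array([ 587.8, -249.9]), array([48.1, 95.4]), 64.08) [30.1  2.2 64. ]
press [-37.1   0.5  43.8] F [0.  0.4 0.1]
(-60, 10, 150) [ 0.431 -0.119 -1.287]
(-60, 20, 210) [ 0.383 -0.125 -0.645]
(-60, 30, 270) [ 0.383 -0.125 -0.645]
d [ 1.197 -0.368 -2.577] w [-0.    -0.17   0.001] press [-37.1   0.5  43.8] F [0.  0.4 0.1]
[ 0.99868966  1.13271742 -0.62027345  1.52638075  0.04968207  0.69169537
  0.17058766]
```

Request:
step_arm(
  motion=[
    {"dx": 0.3, "dy": 0.0, "dz": -0.98, "wx": 0.0, "wy": 0.0, "wz": 0.0, "claw": 0.0},
    {"dx": 0.3, "dy": 0.0, "dz": -0.98, "wx": 0.0, "wy": 0.0, "wz": 0.0, "claw": 0.0},
  ],
)

```text
clock: 11.4
tool_pos: [0.5512, -0.3278, 0.1246]
eef_rot: [0.819, 0.51, 0.225, -0.14]
contact_force: [0.6, 0.1, 0.6]
opening: 0.004
finger_force: 0.0
```

Request:
step_arm(
  motion=[
    {"dx": 0.4, "dy": -0.2, "dz": -0.98, "wx": 0.0, "wy": 0.0, "wz": 0.0, "claw": 0.0},
    {"dx": 0.4, "dy": -0.2, "dz": -0.98, "wx": 0.0, "wy": 0.0, "wz": 0.0, "claw": 0.0},
  ],
)

```text
clock: 11.6
tool_pos: [0.5312, -0.3319, 0.2094]
eef_rot: [0.819, 0.51, 0.225, -0.139]
contact_force: [1.5, 0.2, 0.7]
opening: 0.005
finger_force: 0.0
```

Request:
step_arm(
  motion=[
    {"dx": 0.4, "dy": -0.2, "dz": -0.7, "wx": 0.0, "wy": -0.17, "wz": 0.0, "claw": 0.0},
    {"dx": 0.4, "dy": -0.2, "dz": -0.7, "wx": 0.0, "wy": -0.17, "wz": 0.0, "claw": 0.0},
    {"dx": 0.4, "dy": -0.2, "dz": -0.7, "wx": 0.0, "wy": -0.17, "wz": 0.0, "claw": 0.0},
    {"dx": 0.4, "dy": -0.2, "dz": -0.7, "wx": 0.0, "wy": -0.17, "wz": 0.0, "claw": 0.0},
    {"dx": 0.4, "dy": -0.2, "dz": -0.7, "wx": 0.0, "wy": -0.17, "wz": 0.0, "claw": 0.0},
  ],
)

```text
clock: 12.1
tool_pos: [0.5187, -0.3208, 0.2721]
eef_rot: [0.847, 0.532, 0.001, -0.0]
contact_force: [0.3, 1.1, -0.8]
opening: 0.011
finger_force: 0.0
```

Run:
```python
from h import *
Rt=levR(15); z=Rt.apply([0,0,1]); print("z in press",z@AX,z@AY,z[2])
print(get_state()["q"])
for th in (.84,):
    C=p2w(50.5,130*np.cos(th),132+130*np.sin(th)); go(C-z*.040,Rt); go(C-z*.018,Rt)
```

```text
z in press 8.319376919473457e-18 0.25881904510252074 -0.9659258262890682
[ 0.70199313  0.64881153 -0.39628193  1.56775781  0.28178145  0.98064694
 -0.22791623]
d [ 1.439 -0.531  0.061] w [ 0.084 -0.     0.004] press [-64.1  32.6 272.1] F [ 0.3  1.1 -0.8]
d [ 1.439 -0.602  0.327] w [ 0.084 -0.     0.004] press [-64.1  32.6 272.1] F [ 0.3  1.1 -0.8]
```

Request:
step_arm(
  motion=[
    {"dx": 0.72, "dy": -0.26, "dz": 0.0, "wx": 0.08, "wy": 0.0, "wz": 0.0, "claw": 0.0},
    {"dx": 0.72, "dy": -0.26, "dz": 0.0, "wx": 0.08, "wy": 0.0, "wz": 0.0, "claw": 0.0},
    {"dx": 0.72, "dy": -0.26, "dz": 0.0, "wx": 0.08, "wy": 0.0, "wz": 0.0, "claw": 0.0},
  ],
)

```text
clock: 12.4
tool_pos: [0.5242, -0.2644, 0.2689]
eef_rot: [0.842, 0.525, -0.065, -0.109]
contact_force: [0.0, -0.9, -0.1]
opening: 0.005
finger_force: 0.0
```

Request:
step_arm(
  motion=[
    {"dx": 0.72, "dy": -0.26, "dz": 0.0, "wx": 0.0, "wy": 0.0, "wz": 0.0, "claw": 0.0},
    {"dx": 0.72, "dy": -0.26, "dz": 0.0, "wx": 0.0, "wy": 0.0, "wz": 0.0, "claw": 0.0},
    {"dx": 0.72, "dy": -0.26, "dz": 0.0, "wx": 0.0, "wy": 0.0, "wz": 0.0, "claw": 0.0},
  ],
)

```text
clock: 12.7
tool_pos: [0.5297, -0.2047, 0.2762]
eef_rot: [0.842, 0.524, -0.065, -0.107]
contact_force: [0.7, -0.1, 0.5]
opening: 0.005
finger_force: 0.0
```

```bash
cat >> h.py <<'E'
def arc(ths,over=0,tilt=15):
    Rt=levR(tilt); z=Rt.apply([0,0,1]); s=get_state(); R0=R.from_quat(s["eef_rot"])
    print("press",w2p(s["tool_pos"]),"F",s["contact_force"].round(1),"rotleft",((R0.inv()*Rt).as_rotvec()/np.pi).round(3))
    for th in ths:
        t=p2w(50.5,130*np.cos(th),132+130*np.sin(th))-z*(.014-over); print(th,(R0.inv().apply(t-s["tool_pos"])/.08).round(3))
E
python3 - <<'E'
from h import *
p,_=viewer.snapshot("wrist"); q,_=viewer.snapshot("scene")
cv2.imwrite("pics/s6.png",np.hstack([cv2.resize(q[120:260,140:290],(400,373),interpolation=2),cv2.resize(p,(400,373))])[:,:,::-1])
arc([.84,.75,.65,.55,.45,.35])
E
```

```text
press [ 41.1  73.2 275.9] F [-0.5 -0.7  0.1] rotleft [ 0.004  0.    -0.001]
0.84 [ 0.118 -0.016  0.437]
0.75 [ 0.118 -0.092  0.562]
0.65 [ 0.118 -0.162  0.709]
0.55 [ 0.118 -0.218  0.861]
0.45 [ 0.118 -0.258  1.019]
0.35 [ 0.118 -0.282  1.179]
```

View pics/s6.png

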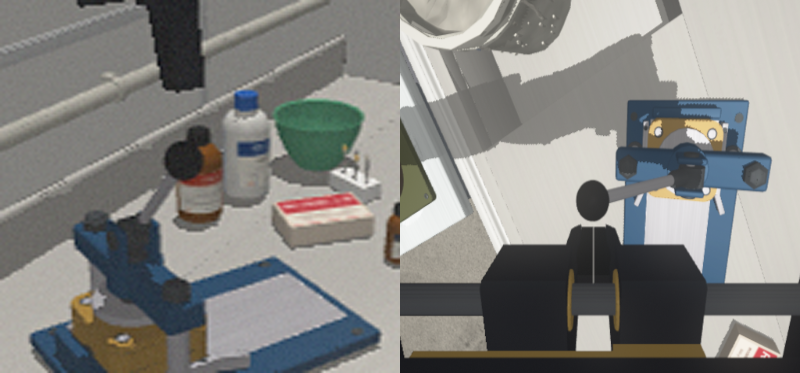

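The closed fingertips are just above the knob, which the wrist view shows at (592,200). The flask is seated under the plate. Now I push down along the arc.

Request:
step_arm(
  motion=[
    {"dx": 0.118, "dy": -0.016, "dz": 0.25, "wx": 0.0, "wy": 0.0, "wz": 0.0, "claw": 0.0},
    {"dx": 0.118, "dy": -0.016, "dz": 0.42, "wx": 0.0, "wy": 0.0, "wz": 0.0, "claw": 0.0},
    {"dx": 0.118, "dy": -0.05, "dz": 0.5, "wx": 0.0, "wy": 0.0, "wz": 0.0, "claw": 0.0},
    {"dx": 0.118, "dy": -0.092, "dz": 0.562, "wx": 0.0, "wy": 0.0, "wz": 0.0, "claw": 0.0},
    {"dx": 0.118, "dy": -0.13, "dz": 0.635, "wx": 0.0, "wy": 0.0, "wz": 0.0, "claw": 0.0},
    {"dx": 0.118, "dy": -0.162, "dz": 0.709, "wx": 0.0, "wy": 0.0, "wz": 0.0, "claw": 0.0},
    {"dx": 0.118, "dy": -0.19, "dz": 0.785, "wx": 0.0, "wy": 0.0, "wz": 0.0, "claw": 0.0},
    {"dx": 0.118, "dy": -0.218, "dz": 0.861, "wx": 0.0, "wy": 0.0, "wz": 0.0, "claw": 0.0},
  ],
)

```text
clock: 13.6
tool_pos: [0.5025, -0.1839, 0.214]
eef_rot: [0.844, 0.522, -0.067, -0.106]
contact_force: [-2.4, 0.0, 5.0]
opening: 0.002
finger_force: 1.9
```

Run:
```python
from h import *
arc([.55,.45,.35,.25,.15,.05,-.05],.001)
```

```text
press [ 51.3 107.9 214. ] F [-2.4  0.   5. ] rotleft [ 0.003  0.    -0.   ]
0.55 [-0.01   0.01   0.017]
0.45 [-0.01  -0.03   0.175]
0.35 [-0.01  -0.054  0.335]
0.25 [-0.01  -0.062  0.498]
0.15 [-0.01  -0.054  0.66 ]
0.05 [-0.01  -0.029  0.82 ]
-0.05 [-0.009  0.011  0.978]
```

Request:
step_arm(
  motion=[
    {"dx": 0.0, "dy": -0.025, "dz": 0.12, "wx": 0.0, "wy": 0.0, "wz": 0.0, "claw": 0.0},
    {"dx": 0.0, "dy": -0.04, "dz": 0.24, "wx": 0.0, "wy": 0.0, "wz": 0.0, "claw": 0.0},
    {"dx": 0.0, "dy": -0.055, "dz": 0.36, "wx": 0.0, "wy": 0.0, "wz": 0.0, "claw": 0.0},
    {"dx": 0.0, "dy": -0.06, "dz": 0.48, "wx": 0.0, "wy": 0.0, "wz": 0.0, "claw": 0.0},
    {"dx": 0.0, "dy": -0.057, "dz": 0.6, "wx": 0.0, "wy": 0.0, "wz": 0.0, "claw": 0.0},
    {"dx": 0.0, "dy": -0.045, "dz": 0.72, "wx": 0.0, "wy": 0.0, "wz": 0.0, "claw": 0.0},
    {"dx": 0.0, "dy": -0.025, "dz": 0.83, "wx": 0.0, "wy": 0.0, "wz": 0.0, "claw": 0.0},
    {"dx": 0.0, "dy": 0.0, "dz": 0.93, "wx": 0.0, "wy": 0.0, "wz": 0.0, "claw": 0.0},
  ],
)

```text
clock: 14.4
tool_pos: [0.487, -0.1742, 0.1408]
eef_rot: [0.843, 0.523, -0.066, -0.107]
contact_force: [-1.4, 0.6, 4.0]
opening: 0.01
finger_force: 1.8
```

Run:
```python
from h import *
arc([.0,-.05],.001); arc([-.05],.006)
```

```text
press [ 53.1 126.1 140.8] F [-1.4  0.6  4. ] rotleft [0.003 0.    0.   ]
0.0 [-0.033 -0.018 -0.044]
-0.05 [-0.033  0.004  0.034]
press [ 53.1 126.1 140.8] F [-1.4  0.6  4. ] rotleft [0.003 0.    0.   ]
-0.05 [-0.033  0.003  0.097]
```

Request:
step_arm(
  motion=[
    {"dx": 0.0, "dy": 0.005, "dz": 0.04, "wx": 0.0, "wy": 0.0, "wz": 0.0, "claw": 0.0},
    {"dx": 0.0, "dy": 0.005, "dz": 0.08, "wx": 0.0, "wy": 0.0, "wz": 0.0, "claw": 0.0},
    {"dx": 0.0, "dy": 0.005, "dz": 0.11, "wx": 0.0, "wy": 0.0, "wz": 0.0, "claw": 0.0},
    {"dx": 0.0, "dy": 0.005, "dz": 0.11, "wx": 0.0, "wy": 0.0, "wz": 0.0, "claw": 0.0},
  ],
)

```text
clock: 14.8
tool_pos: [0.4869, -0.174, 0.1379]
eef_rot: [0.843, 0.523, -0.065, -0.105]
contact_force: [-4.9, -0.3, 43.0]
opening: 0.009
finger_force: 19.8
```

The force rose to 43 N, so the lever is on its stop. I'm retracting now.

Request:
step_arm(
  motion=[
    {"dx": 0.0, "dy": 0.0, "dz": -0.1, "wx": 0.0, "wy": 0.0, "wz": 0.0, "claw": 0.0},
    {"dx": 0.0, "dy": 0.0, "dz": -0.5, "wx": 0.0, "wy": 0.0, "wz": 0.0, "claw": 0.0},
    {"dx": 0.0, "dy": 0.0, "dz": -0.98, "wx": 0.0, "wy": 0.0, "wz": 0.0, "claw": 0.0},
    {"dx": 0.0, "dy": 0.0, "dz": -0.98, "wx": 0.0, "wy": 0.0, "wz": 0.0, "claw": 0.0},
    {"dx": 0.0, "dy": 0.0, "dz": -0.98, "wx": 0.0, "wy": 0.0, "wz": 0.0, "claw": 0.0},
  ],
)

```text
clock: 15.3
tool_pos: [0.5041, -0.1827, 0.209]
eef_rot: [0.843, 0.523, -0.065, -0.105]
contact_force: [-0.5, 0.4, -1.0]
opening: 0.004
finger_force: 0.0
```

Run:
```python
from h import *
q,_=viewer.snapshot("scene"); p=flask("wrist"); print(get_state()["contact_force"],get_state()["qd"].round(3))
cv2.imwrite("pics/s7.png",np.hstack([cv2.resize(q[120:300,130:310],(400,400),interpolation=2),cv2.resize(p,(400,400))])[:,:,::-1])
```

```text
flask (array([ 609.3, -204. ]), array([33.9, 95.4]), 63.81) [80.8  3.3 64. ]
[-0.12040466 -0.59769655 -0.44810896] [ 0.001  0.007  0.001  0.009 -0.001  0.007  0.   ]
```

View pics/s7.png

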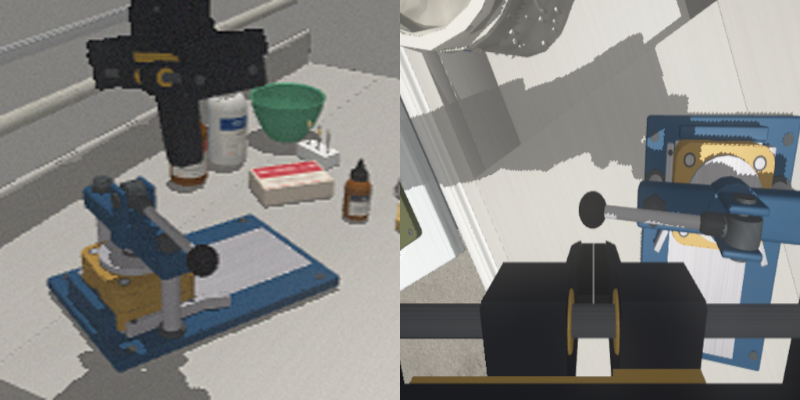

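The lever is down and level, with its knob at (203,260). The plate is on the flask, which is home, and the arm is clear of everything. I'm handing in.

```bash
python3 -c "
from plant import workorder; print(workorder.finish_job())"
```

```text
the job is handed in; nothing more can be done
None
```

I pushed the flask home against the back stop, pressed the lever down to its stop so the plate clamps the flask, backed the arm clear, and handed the job in at about 15 s; the hand-in returned no verdict.

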